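# Roll-check guide rollers on a granite plate

### The job

Check the three guide rollers on the grey granite plate: with the fingertips pressing lightly from above on the middle of its shaft, roll each one along the plate away from the robot, towards the pair of stop blocks in its lane. Two run true: leave them lying against their stop blocks, never lifted and never gripped or pushed from the side. One is out of true, so that its shaft lifts as it turns and the pressure changes: once you have felt it lift, pick it up and lay it down in the shallow aluminium tray, and leave everything else undisturbed.

Things in the scene. Friction and masses are not known exactly. Their poses are not given: they have to be found in the camera images.
- plate: fixed grey granite plate, 200 mm (x, away from the robot) by 360 mm (y), 30 mm thick; origin at the centre of its underside, flat top at z = 30 mm; yawed a little. Three lanes run along its x at y = -112, 0 and +112 mm, one roller in each. Each lane ends in two stop blocks 44 mm either side of its middle, before the collars only, so that the space before the shaft is free
- stops (a point): midway between the two stop blocks of the plate's middle lane (lane y = 0), on the plate's top, at their near faces; axes as the plate. The blocks are 10 x 10 mm, 14 mm high. The near faces lie at plate x = +22 mm in all three lanes, so a roller that touches its stops has its centre at plate x = +12 mm, 10 mm nearer the robot than this point
- roller_a_mid (a point): guide roller, steel, lying across its lane: a round shaft 12 mm thick and 76 mm long between two collars 20 mm in diameter, 12 mm thick (100 mm over all, about 0.18 kg). It rolls on its collars; the shaft clears the plate. Point: midway between the collars on the line through their centres, 10 mm above the plate at all times; y along the roller, z up at the start, turning as it rolls. True or not: untold
- roller_b_mid (a point): second guide roller, same sizes and axes as roller_a; which of the three is out of true is not told. A true roller has its shaft on the line through the collars' centres: shaft top 16 mm above the plate all the way round. They start in any order in the three lanes, 20 to 30 mm short of their stops, and roll with little resistance
- roller_c_mid (a point): third guide roller, same sizes and axes as roller_a. Exactly one of the three is out of true: its shaft runs 1.5 mm beside the line through the collars' centres, so the shaft top is 14.5 mm above the plate at the start and rises as it rolls, by 1.5 mm in a quarter turn and 3 mm in half a turn. It stays as it is left
- tray: fixed shallow open aluminium tray for rejects, 160 mm (x) by 135 mm (y), 22 mm high, walls and floor 4 to 5 mm; origin at the centre of its underside. It stands to the left or to the right of the plate, a closed black case 150 x 125 x 45 mm on the other side.
- case: fixed closed black plastic case, 150 mm (x) by 125 mm (y), 45 mm high, on the side of the plate away from the tray; origin at the centre of its underside.
- wrench: steel wrench lying beyond the plate; origin under its middle. Leave alone.
- riser: steel block 60 x 45 x 30 mm with two holes, beyond the plate; origin at the centre of its underside. Leave alone.
- oiler: small white plastic bottle, 44 mm in diameter, 90 mm high, beyond the plate; origin at the centre of its underside. Leave alone.
There are look-alikes about, which are no part of the job. Leave any pink or turquoise look-alike of the part that bears roller_a_mid alone.

How it is judged:
By the outcome, as a careful person would: the job done as asked, in the order asked, and still so for the second after the job is handed in, with the robot touching nothing.
It also fails if it takes over 72 s, if anything falls off the work surface, if the arm or the gripper's body presses on something with over 40 N, if the wrist force passes 120 N, or if a joint passes its speed limit or range.

### The arm

A 6-joint arm with a two-finger parallel gripper is mounted at the origin on the work surface. World frame = base frame: x ahead of the robot, y to its left, z up, the work surface at z = 0. Lengths are in m, angles in rad, forces in N, time in s.
With the tool pointing down it reaches from about 0.35 to 0.95 m from the base axis. Payload 17.4 kg.
Tool frame: the origin (TCP) lies midway between the tips of the shut fingers; the grasp point (between the pads) lies 19 mm behind it; z points along the fingers, y is the direction in which the jaws open and shut (so a half turn about z gives the same grasp; the last joint's range is limited). The gripper opens to 93 mm and grips with 3 to 60 N. Pads are 15 mm wide; open, the fingers measure 128 mm over their backs; the gripper's body (75 mm by 188 mm) begins 65 mm behind the grasp point.
Start: joints at [-1.188, 0.116, 1.442, -0, 1.584, -0.038], TCP at [0.276, -0.616, 0.219] pointing down, gripper open.
Joint ranges: [-2.83, 2.83], [-0.83, 2.19], [0.07, 2.5], [-1.14, 4.28], [0.01, 3], [-2.97, 2.97]. Speed limits (rad/s): [1.89, 1.89, 2.22, 3.14, 3.14, 3.14].

### API

Orientations are given as a unit quaternion [x, y, z, w].
In Python, from station import ctrl gives the robot as it stands.
- The arm moves only by the shell command python3 -m inch 'ROWS' [OPENING]. ROWS is JSON, a list of rows, each a list of 2 entries, a list of its own where there are three numbers: the shift along the tool's x, y, z in cm, then the turn, a rotation vector about the tool's x, y, z in rad. A call has 1 to 20 rows; each row is the pose to reach, as a shift and turn from the pose commanded when the call began, along the tool's axes at that moment; what a row does not reach only later rows make up. A row lasts 1/10 s, in which the tool goes at most 50 mm and 8.59 degrees, less where a joint would pass 70% of its speed; a pose out of reach is approached as far as the arm can. A call with a gripper value outside its range is refused whole. OPENING is the opening, from -1 (shut) to 1 (fully open), set as the call begins (- or left out, the last holds). The fingers move at their own pace and stop on an object; the grip force is fixed at half the most. Time passes only in rows, so rows that repeat a pose let the fingers close. It gives the time, the measured TCP pose, the force and the opening at its end, in the units of the state.
- ctrl.sense(): the state, without advancing time (a new reading comes with each control period).
- ctrl.snapshot(name): name is "scene" or "top" or "wrist"; returns a dict with "image" (400x640x3 uint8, red, green, blue), "camera_matrix" (3x3 intrinsics, pixels), "k1" (the pictures are not rectified: a ray, as slopes to the right and down, at radius r is drawn at 1 + k1 r^2 times it, then the intrinsics apply), "position" and "rotation" of the camera in the world. Camera axes: x right, y down, z forward; pixel columns grow to the right and rows downward; lengths in m; the calibration is good to about 2 mm. A picture is of the moment at which its call begins. There is no depth.
- ctrl.close_job(): hands the job in, once; it reports no verdict.
The state is a dict: "time": time; "joint_pos": joint angles; "dq": joint speeds; "tau": joint torques, N m; "tool_pos": TCP position; "eef_rot": TCP orientation; "contact_force": force on the tool from outside, world axes, zero at the start; "moment": the same for the moment, N m; "opening": opening from 0.0 (shut) to 1.0 (fully open).
Only numpy, scipy, OpenCV 4.12 (cv2) and the standard library are available. Lean on these libraries where they do the work, as an engineer would, in place of code of your own. Each camera call takes 0.05 s, during which the arm holds its last target.

## Working session

There is one attempt and no reset: what is moved stays moved. The work goes in short steps, Python scripts to look and compute and a shell command to move; the robot and the scene stay as the last step left them, time stands still between calls to the robot, and variables do not carry over. Pictures are saved under pics/ and viewed, and the job is handed in when it is done.

```bash
ls; mkdir -p pics
python3 - <<'E'
from station import ctrl
import cv2
s=ctrl.sense(); print({k:s[k] for k in ('time','tool_pos','eef_rot','contact_force','moment','opening')})
for n in ('scene','top'):
    d=ctrl.snapshot(n); cv2.imwrite(f'pics/{n}0.png',d['image'][:,:,::-1]); print(n,d['camera_matrix'],d['k1'],d['position'],d['rotation'])
E
```

```text
pics
{'time': 0.0, 'tool_pos': array([ 0.27563262, -0.61594224,  0.21788612]), 'eef_rot': array([ 9.77946460e-01,  2.08854952e-01, -1.22293893e-04, -5.61152023e-04]), 'contact_force': array([ 0.83514899, -0.1546843 , -0.9646487 ]), 'moment': array([-0.02662262,  0.01497367, -0.0039794 ]), 'opening': 0.9986647079061229}
scene [[462.80161912   0.         319.97033446]
 [  0.         462.80161912 196.05049176]
 [  0.           0.           1.        ]] 0.02431380796614853 [ 1.3478364  -0.16911479  0.88906871] [ 0.72923442  0.57061137 -0.24168619 -0.29018547]
top [[368.96618795   0.         316.88758761]
 [  0.         368.96618795 202.25277947]
 [  0.           0.           1.        ]] -0.07965453095143833 [0.45987879 0.00783228 0.79476088] [-0.70105271  0.70984491 -0.05455296  0.04085679]
```

View pics/scene0.png

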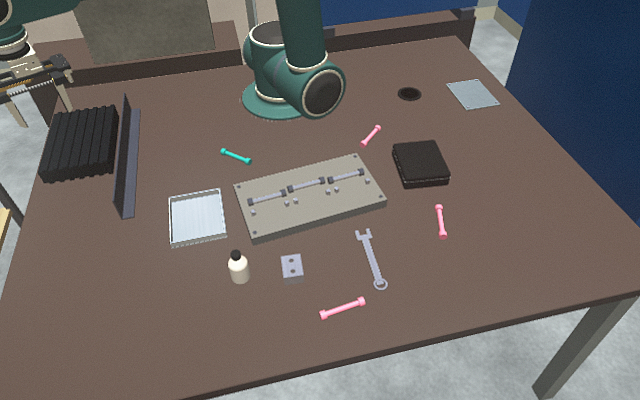

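View pics/top0.png

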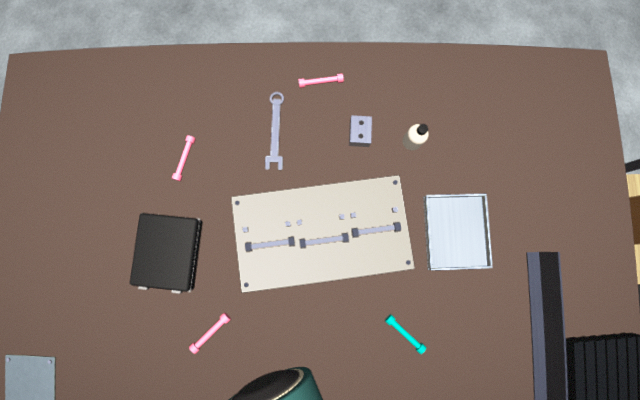

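The top view shows the plate in the centre with three rollers (around (270,243), (324,239) and (376,230)). The tray is on the right (458,232), the case on the left (166,252). A tall fence and a ribbed box stand at the lower right, between the arm and the plate. Next I'll enlarge.

```bash
cat > h.py <<'E'
import numpy as np, cv2
from scipy.spatial.transform import Rotation as R
from station import ctrl
def cam(d):
    r=np.array(d['rotation']); Rm=R.from_quat(r).as_matrix() if r.size==4 else r
    return np.array(d['camera_matrix']),float(d['k1']),np.array(d['position']),Rm
def ray(c,uv):
    K,k1,p,Rm=c
    q=cv2.undistortPoints(np.array([[uv]],float),K,np.array([k1,0,0,0,0.]))[0,0]
    return Rm@np.array([q[0],q[1],1.])
def p2w(c,uv,z):
    v=ray(c,uv); return c[2]+v*(z-c[2][2])/v[2]
def w2p(c,P):
    K,k1,p,Rm=c; q=Rm.T@(np.array(P,float)-p); x=q[:2]/q[2]; x=x*(1+k1*(x@x)); return K[:2,:2]@x+K[:2,2]
def tri(c1,u1,c2,u2):
    a,b=ray(c1,u1),ray(c2,u2); A=np.stack([a,-b],1); t=np.linalg.lstsq(A,c2[2]-c1[2],rcond=None)[0]
    P1=c1[2]+a*t[0];P2=c2[2]+b*t[1]; return (P1+P2)/2,np.linalg.norm(P1-P2)
E
python3 - <<'E'
from h import *
import pickle
C={}
for n in('scene','top'):
    d=ctrl.snapshot(n); C[n]=cam(d)
    if n=='top': cv2.imwrite('pics/topc.png',cv2.resize(d['image'][170:300,225:425,::-1],None,fx=4,fy=4,interpolation=cv2.INTER_CUBIC)); cv2.imwrite('pics/tray.png',cv2.resize(d['image'][180:280,415:615,::-1],None,fx=4,fy=4,interpolation=cv2.INTER_CUBIC))
    else: cv2.imwrite('pics/scenec.png',cv2.resize(d['image'][145:245,225:395,::-1],None,fx=4.5,fy=4.5,interpolation=cv2.INTER_CUBIC)); cv2.imwrite('pics/scenel.png',cv2.resize(d['image'][50:250,0:240,::-1],None,fx=3,fy=3,interpolation=cv2.INTER_CUBIC))
pickle.dump(C,open('C.pkl','wb'))
E
```

```text
(no output)
```

View pics/topc.png

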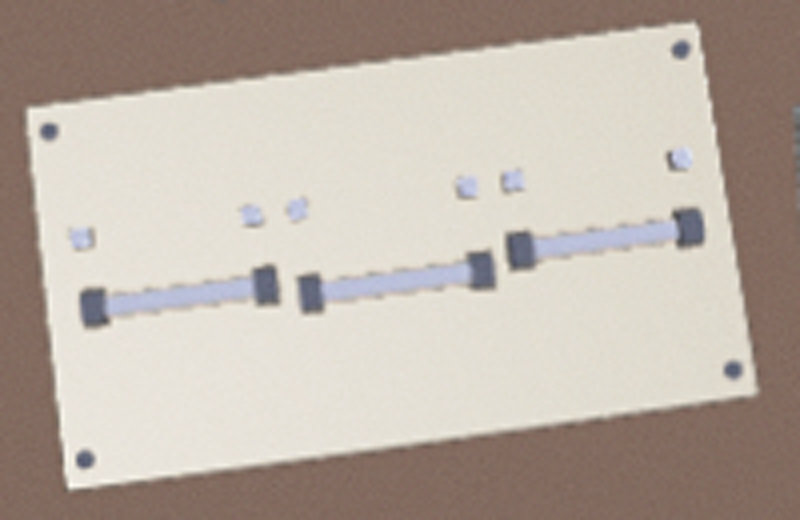

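View pics/tray.png

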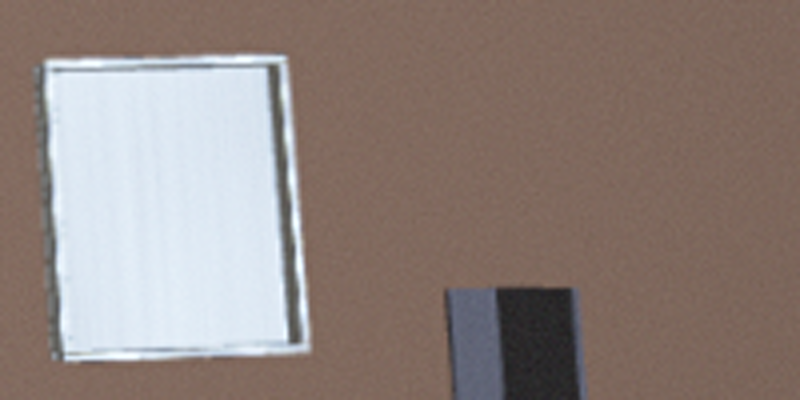

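View pics/scenec.png

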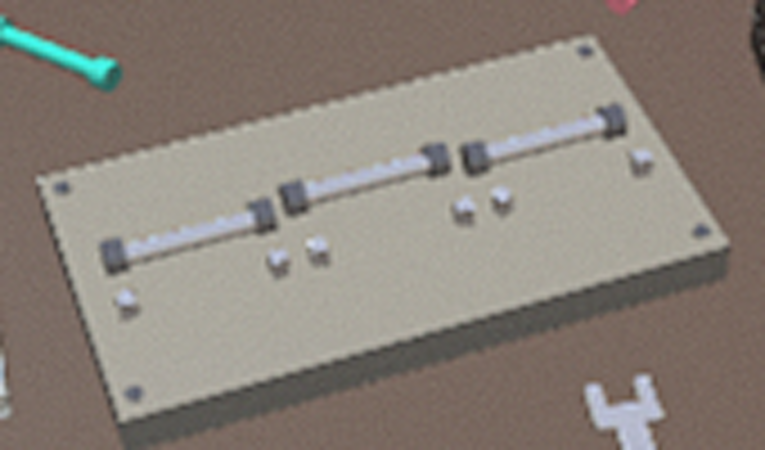

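View pics/scenel.png

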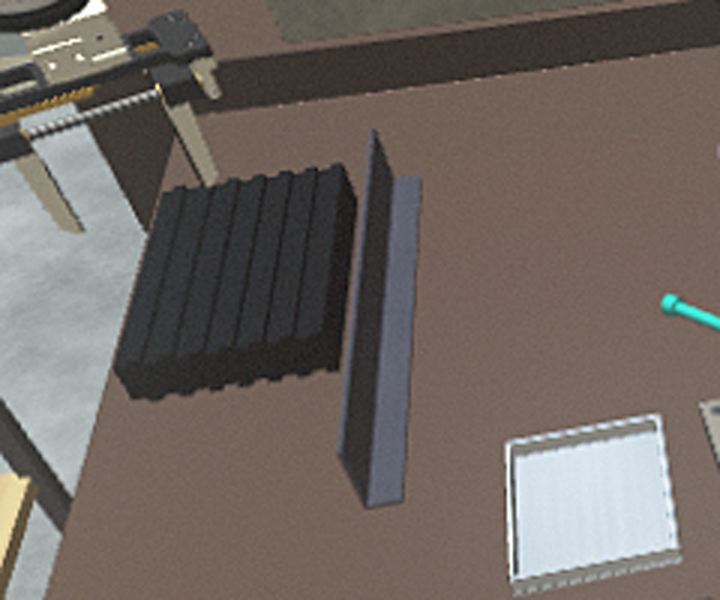

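```bash
cat > fit.py <<'E'
from h import *; import pickle
from scipy.optimize import least_squares
C=pickle.load(open('C.pkl','rb'))
T=lambda x,y:((x+.5)/4-.5+225,(y+.5)/4-.5+170)
S=lambda x,y:((x+.5)/4.5-.5+225,(y+.5)/4.5-.5+145)
Tr=lambda x,y:((x+.5)/4-.5+415,(y+.5)/4-.5+180)
Sl=lambda x,y:((x+.5)/3-.5,(y+.5)/3-.5+50)
obs=[('top',(.1,.18,.03),T(28,107)),('top',(.1,-.18,.03),T(697,23)),('top',(-.1,-.18,.03),T(757,393)),('top',(-.1,.18,.03),T(69,489)),
('scene',(-.1,-.18,.03),S(38,178)),('scene',(-.1,.18,.03),S(596,36)),('scene',(.1,.18,.03),S(728,245)),('scene',(.1,-.18,.03),S(118,422))]
def W(p,q):
    c,s=np.cos(p[2]),np.sin(p[2]); return np.array([p[0]+c*q[0]-s*q[1],p[1]+s*q[0]+c*q[1],q[2]])
def fit(o): 
    f=lambda p:np.concatenate([w2p(C[n],W(p,q))-np.array(u) for n,q,u in o])
    r=least_squares(f,[.45,0,0]); return r.x,f(r.x).reshape(-1,2).round(1).tolist()
if __name__=='__main__':
    for sel in ('top','scene',''): print(sel,*fit([o for o in obs if sel in o[0]]))
    p,_=fit(obs)
    def inv(P): d=P[:2]-p[:2]; c,s=np.cos(p[2]),np.sin(p[2]); return np.array([c*d[0]+s*d[1],-s*d[0]+c*d[1]])*1000
    # rollers collar centres (crop), z=.03+.02 top 
    for nm,a,b in(('L',(93,307),(265,285)),('M',(311,293),(482,270)),('R',(520,250),(689,228))):
        pa,pb=p2w(C['top'],T(*a),.046),p2w(C['top'],T(*b),.046); print(nm,'top',inv((pa+pb)/2).round(1),np.linalg.norm(pa-pb),(pa+pb)/2, np.degrees(np.arctan2(*(pb-pa)[:2])))
    for nm,a,b in(('R',(115,255),(262,215)),('M',(292,196),(436,158)),('L',(475,157),(612,120))):
        pa,pb=p2w(C['scene'],S(*a),.042),p2w(C['scene'],S(*b),.042); print(nm,'scene',inv((pa+pb)/2).round(1),np.linalg.norm(pa-pb))
    tr=[('top',(.08,.0675,.022),Tr(43,60)),('top',(.08,-.0675,.022),Tr(287,57)),('top',(-.08,-.0675,.022),Tr(310,351)),('top',(-.08,.0675,.022),Tr(63,357)),
    ('scene',(-.08,-.0675,.022),Sl(507,441)),('scene',(-.08,.0675,.022),Sl(660,415)),('scene',(.08,.0675,.022),Sl(681,556)),('scene',(.08,-.0675,.022),Sl(513,581))]
    print('tray',*fit(tr))
    print('fence top far',tri(C['scene'],Sl(340,458),C['top'],Tr(578,289)))
E
python3 fit.py
```

```text
top [ 0.50102382 -0.01795475  0.11873419] [[-0.8, -0.4], [0.7, -1.0], [1.0, 0.7], [-0.8, 0.5]]
scene [ 0.50227997 -0.01764838  0.11257235] [[-0.4, -0.2], [-0.4, -0.3], [0.9, 0.3], [-0.2, -0.1]]
 [ 0.50133861 -0.01779871  0.11697723] [[-0.8, -0.7], [0.7, -1.0], [0.8, 0.7], [-0.9, 0.2], [-0.6, -0.2], [-0.8, -0.7], [0.7, -0.2], [-0.0, -0.2]]
L top [-10.3 109.4] 0.08737985724563187 [0.47835298 0.08960935 0.046     ] 173.3598959644537
M top [-17.2  -0.5] 0.08734534108845587 [ 0.48431489 -0.02032877  0.046     ] 173.13706370241178
R top [  -9.7 -108.7] 0.08773172984481123 [ 0.50437459 -0.12686335  0.046     ] 173.48089801424499
R scene [  -8.5 -109.4] 0.08684794688210933
M scene [-16.9  -0.8] 0.08881268715506627
L scene [ -9.1 109.2] 0.08783986256480619
tray [ 0.50097589 -0.30962212  0.00572196] [[0.2, -0.9], [-0.3, -1.0], [-0.6, -0.2], [-0.6, 0.3], [-0.2, 0.4], [0.4, -0.2], [-0.7, -2.9], [-1.3, -0.1]]
fence top far (array([ 0.45046588, -0.50272581,  0.06573829]), np.float64(0.003943551169296978))
```

Run:
```python
from fit import *
for a in((367,507),):
    b=p2w(C['scene'],Sl(*a),0); print(b)
    for z in(.05,.1,.15,.2): print(z,p2w(C['scene'],Sl(340,458),z))
print('oiler',p2w(C['top'],(412,143),0))
p=[0.50133861,-0.01779871,0.11697723]
# stop blocks top centres
for a,b in(((82,238),(252,215)),((297,210),(467,187)),((513,181),(680,159))):
    pa,pb=p2w(C['top'],T(*a),.044),p2w(C['top'],T(*b),.044); print((pa+pb)/2,np.linalg.norm(pa-pb),np.arctan2(*(pa-pb)[:2]))
d=ctrl.snapshot('wrist'); cv2.imwrite('pics/w0.png',d['image'][:,:,::-1]); c=cam(d); s=ctrl.sense(); 
Rt=R.from_quat(s['eef_rot']).as_matrix(); print('cam in tool',Rt.T@(c[2]-s['tool_pos']),(Rt.T@c[3]).round(3))
```

```text
[ 4.47831626e-01 -5.00268202e-01  1.11022302e-16]
0.05 [ 0.43499078 -0.50704802  0.05      ]
0.1 [ 0.48938713 -0.48691062  0.1       ]
0.15 [ 0.54378349 -0.46677322  0.15      ]
0.2 [ 0.59817985 -0.44663582  0.2       ]
oiler [ 0.69996554 -0.2243102   0.        ]
[0.51367539 0.0959971  0.044     ] 0.08716295248541286 -0.12380623839599429
[ 0.52670554 -0.01367247  0.044     ] 0.08765543491372961 -0.12268772899363403
[ 0.54001462 -0.12428607  0.044     ] 0.08745346305604333 -0.11809393738937059
cam in tool [ 0.08479205 -0.00017658 -0.1655572 ] [[ 0.    -0.953 -0.303]
 [ 1.     0.     0.   ]
 [-0.    -0.303  0.953]]
```

View pics/w0.png

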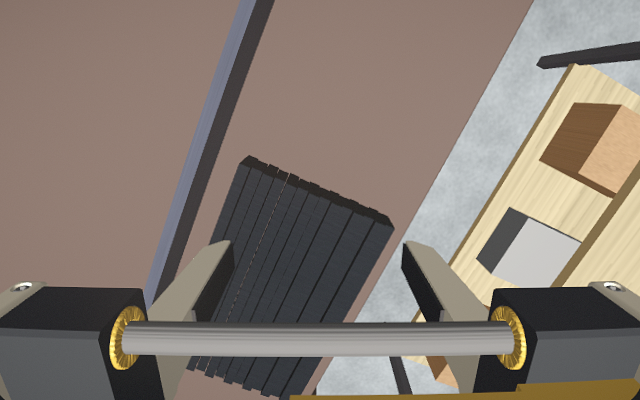

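```bash
cat > go.py <<'E'
import sys
from h import *
def go(x,y,z,a=None):
    s=ctrl.sense(); Rt=R.from_quat(s['eef_rot']); d=Rt.inv().apply(np.array([x,y,z])-s['tool_pos'])*100
    # tool down: R = Rz(a)*Rx(pi)
    tgt=(R.from_euler('z',a,degrees=True)*R.from_euler('x',180,degrees=True))
    print('t',round(s['time'],2),'shift cm',d.round(2),'turn',(Rt.inv()*tgt).as_rotvec().round(3),'q',np.round(s['joint_pos'],2))
if __name__=='__main__': go(*map(float,sys.argv[1:5]))
E
python3 go.py 0.500 -0.128 0.16 96.7
```

```text
t 0.25 shift cm [ 40.41 -35.38   5.85] turn [-0.    -0.    -1.267] q [-1.19  0.12  1.44 -0.    1.58 -0.04]
```

```bash
python3 -m inch '[[[0,0,-5],[0,0,0]],[[0,0,-9],[0,0,0]],[[0,0,-9],[0,0,0]],[[20,-17.7,-9],[0,0,-0.63]],[[20,-17.7,-9],[0,0,-0.63]],[[20,-17.7,-9],[0,0,-0.63]],[[20,-17.7,-9],[0,0,-0.63]],[[20,-17.7,-9],[0,0,-0.63]],[[20,-17.7,-9],[0,0,-0.63]],[[40.4,-35.4,-3],[0,0,-1.267]],[[40.4,-35.4,0],[0,0,-1.267]],[[40.4,-35.4,3],[0,0,-1.267]],[[40.4,-35.4,5.8],[0,0,-1.267]],[[40.4,-35.4,5.8],[0,0,-1.267]],[[40.4,-35.4,5.8],[0,0,-1.267]],[[40.4,-35.4,5.8],[0,0,-1.267]],[[40.4,-35.4,5.8],[0,0,-1.267]],[[40.4,-35.4,5.8],[0,0,-1.267]]]' -1; python3 go.py 0.5 -0.128 0.16 96.7
python3 - <<'E'
from h import *
d=ctrl.snapshot('wrist'); cv2.imwrite('pics/w1.png',d['image'][:,:,::-1]); print(ctrl.sense())
E
```

```text
time: 2.05
tool_pos: [0.5, -0.1289, 0.1616]
eef_rot: [0.665, 0.747, -0.0, 0.0]
contact_force: [-0.0, 0.0, 0.8]
opening: 0.006
t 2.05 shift cm [0.09 0.01 0.16] turn [ 0.001  0.001 -0.   ] q [-0.3  -0.21  1.85 -0.    1.5  -0.42]
{'time': 2.1, 'joint_pos': array([-3.02090528e-01, -2.15197930e-01,  1.85243120e+00, -3.11879439e-04,
        1.50281752e+00, -4.17996955e-01]), 'dq': array([-0.00839958, -0.00478754, -0.00126145,  0.00229101, -0.00217768,
        0.00307552]), 'tau': array([ 1.41007852e+00, -4.21041226e+01, -6.03221941e+01,  1.05407196e-01,
        3.30255821e-02,  1.45777973e-02]), 'tool_pos': array([ 0.50002924, -0.12921231,  0.16193906]), 'eef_rot': array([6.64955475e-01, 7.46882586e-01, 1.76396261e-04, 7.66437843e-04]), 'contact_force': array([ 0.8659608 , -0.66576203,  0.86051897]), 'moment': array([ 0.01005548, -0.12057072,  0.02117636]), 'opening': 0.008138776308235781}
```

View pics/w1.png

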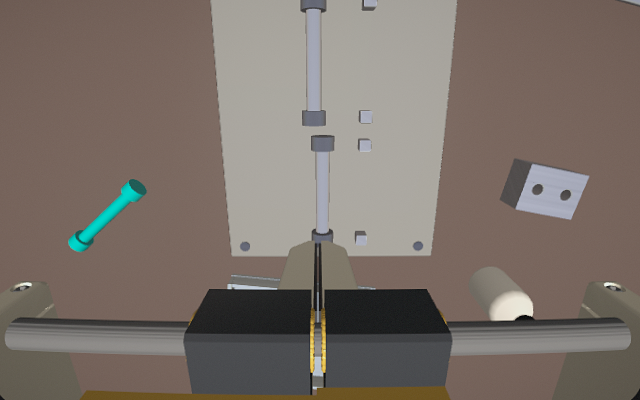

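Run:
```python
from h import *
d=ctrl.snapshot('wrist'); c=cam(d); s=ctrl.sense(); print(c[0][0,0], w2p(c,s['tool_pos']),s['tool_pos'])
im=d['image']; cv2.imwrite('pics/w2.png',cv2.resize(im[100:260,220:440,::-1],None,fx=3.6,fy=3.6,interpolation=cv2.INTER_CUBIC))
```

```text
333.295634309704 [317.34802725 256.22351392] [ 0.50000481 -0.129324    0.16200253]
```

View pics/w2.png

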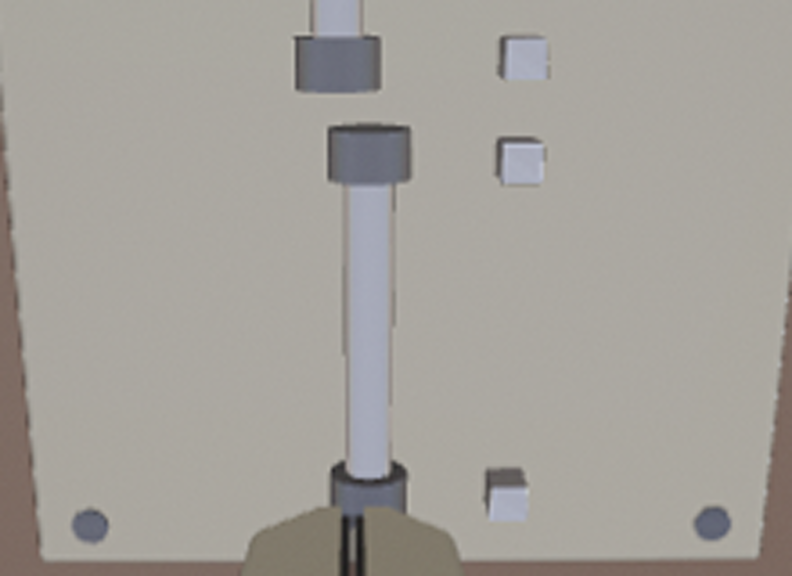

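Run:
```python
from h import *
im=cv2.imread('pics/w1.png'); a=cv2.resize(im[225:305,260:380],None,fx=6,fy=6,interpolation=cv2.INTER_CUBIC)
im=cv2.imread('pics/w0.png'); b=cv2.resize(im[225:305,380:480],None,fx=6,fy=6,interpolation=cv2.INTER_CUBIC)
cv2.imwrite('pics/tips.png',cv2.resize(np.hstack([a,b]),(800,290)))
```

```text
(no output)
```

View pics/tips.png

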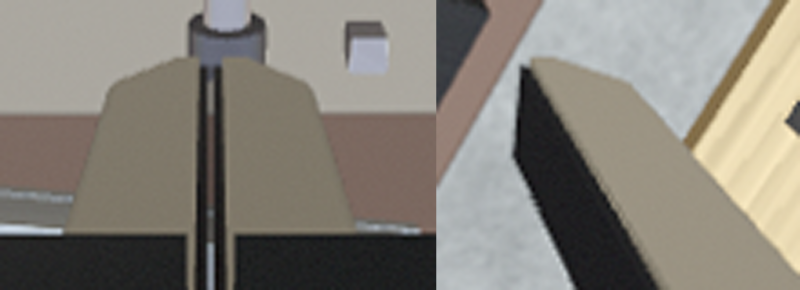

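```bash
python3 - <<'E'
from h import *
c=cam(ctrl.snapshot('wrist'))
U=lambda x,y:((x+.5)/3.6-.5+220,(y+.5)/3.6-.5+100)
print('R shaft two pts',p2w(c,U(369,200),.046),p2w(c,U(369,450),.046),'collars top',p2w(c,U(370,155),.05),p2w(c,U(369,490),.05))
print('blocks',[p2w(c,U(*q),.044) for q in((525,60),(523,163),(508,503))])
print('M collar',p2w(c,U(338,65),.05))
E
python3 go.py 0.496 -0.129 0.075 6.7
```

```text
R shaft two pts [ 0.50004728 -0.09355683  0.046     ] [ 0.50766306 -0.1565902   0.046     ] collars top [ 0.49888014 -0.0824559   0.05      ] [ 0.50871082 -0.16574357  0.05      ]
blocks [array([ 0.53194594, -0.0573854 ,  0.044     ]), array([ 0.53519078, -0.08091862,  0.044     ]), array([ 0.54520945, -0.16787855,  0.044     ])]
M collar [ 0.48927485 -0.06316092  0.05      ]
t 2.2 shift cm [ 0.08 -0.4   8.69] turn [ 2.000e-03 -1.000e-03  1.569e+00] q [-0.3  -0.22  1.85 -0.    1.5  -0.42]
```

```bash
python3 go.py 0.500 -0.1255 0.065 6.7; python3 -m inch '[[[0.4,0,0],[0,0,0.15]],[[0.4,0,0],[0,0,0.3]],[[0.4,0,0],[0,0,0.45]],[[0.4,0,0],[0,0,0.6]],[[0.4,0,0],[0,0,0.75]],[[0.4,0,0],[0,0,0.9]],[[0.4,0,1],[0,0,1.05]],[[0.4,0,2],[0,0,1.2]],[[0.4,0,3],[0,0,1.35]],[[0.4,0,5],[0,0,1.5]],[[0.4,0,7],[0,0,1.57]],[[0.4,0,9],[0,0,1.57]],[[0.4,0,9.5],[0,0,1.57]],[[0.4,0,9.5],[0,0,1.57]],[[0.4,0,9.5],[0,0,1.57]]]' -1; python3 go.py 0.500 -0.1255 0.046 6.7
python3 - <<'E'
from h import *
d=ctrl.snapshot('wrist'); cv2.imwrite('pics/w3.png',d['image'][:,:,::-1]); print(ctrl.sense()['tool_pos'],ctrl.sense()['contact_force'])
E
```

```text
t 2.2 shift cm [0.38 0.03 9.69] turn [ 2.000e-03 -1.000e-03  1.569e+00] q [-0.3  -0.22  1.85 -0.    1.5  -0.42]
time: 3.7
tool_pos: [0.4999, -0.1245, 0.067]
eef_rot: [0.998, 0.059, 0.001, 0.0]
contact_force: [0.8, 0.1, 0.0]
opening: 0.008
t 3.7 shift cm [-0.   0.1  2.1] turn [ 0.001 -0.001  0.   ] q [-0.29 -0.15  1.96  0.    1.34  1.16]
[ 0.49997472 -0.12442921  0.06706876] [-0.23435328  0.29049292 -0.26311231]
```

View pics/w3.png

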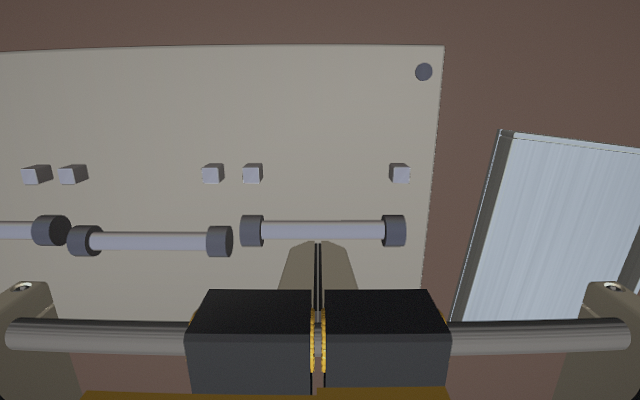

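```bash
python3 -m inch '[[[0,0.2,0.5],[0,0,0]],[[0,0.2,1],[0,0,0]],[[0,0.2,1.4],[0,0,0]],[[0,0.2,1.7],[0,0,0]],[[0,0.2,1.8],[0,0,0]],[[0,0.2,1.8],[0,0,0]],[[0,0.2,1.8],[0,0,0]]]'; python3 go.py 0.500 -0.1255 0.046 6.7
python3 -m inch '[[[0,0,0.05],[0,0,0]],[[0,0,0.1],[0,0,0]],[[0,0,0.1],[0,0,0]],[[0,0,0.1],[0,0,0]]]'
```

```text
time: 4.45
tool_pos: [0.4997, -0.126, 0.0478]
eef_rot: [0.998, 0.059, 0.0, 0.0]
contact_force: [-0.2, -0.6, 0.9]
opening: 0.004
t 4.45 shift cm [ 0.03 -0.04  0.18] turn [ 0.    -0.     0.001] q [-0.3  -0.13  1.97  0.    1.3   1.16]
time: 4.85
tool_pos: [0.4996, -0.126, 0.0467]
eef_rot: [0.998, 0.059, -0.0, 0.0]
contact_force: [-0.4, 0.2, 0.2]
opening: 0.005
```

```bash
for i in 1 2; do :; done; python3 -m inch '[[[0,0,0.05],[0,0,0]],[[0,0,0.05],[0,0,0]],[[0,0,0.05],[0,0,0]]]'; python3 -m inch '[[[0,0,0.05],[0,0,0]],[[0,0,0.05],[0,0,0]],[[0,0,0.05],[0,0,0]]]'
```

```text
time: 5.15
tool_pos: [0.4996, -0.1259, 0.0461]
eef_rot: [0.998, 0.059, -0.0, -0.0]
contact_force: [0.3, 1.3, -0.1]
opening: 0.006
time: 5.45
tool_pos: [0.4996, -0.126, 0.0456]
eef_rot: [0.998, 0.059, -0.0, -0.0]
contact_force: [-0.8, -0.0, 0.5]
opening: 0.007
```

```bash
python3 -m inch '[[[0,0,0.03],[0,0,0]],[[0,0,0.05],[0,0,0]],[[0,0,0.05],[0,0,0]]]'; python3 -m inch '[[[0,0,0.03],[0,0,0]],[[0,0,0.03],[0,0,0]],[[0,0,0.03],[0,0,0]]]'
```

```text
time: 5.75
tool_pos: [0.4996, -0.126, 0.0451]
eef_rot: [0.998, 0.059, -0.0, -0.0]
contact_force: [0.7, 0.0, -0.5]
opening: 0.005
time: 6.05
tool_pos: [0.4996, -0.126, 0.0448]
eef_rot: [0.998, 0.059, -0.0, 0.0]
contact_force: [0.4, 1.1, -0.1]
opening: 0.006
```

```bash
python3 -m inch '[[[0,0,0.03],[0,0,0]],[[0,0,0.03],[0,0,0]],[[0,0,0.03],[0,0,0]]]'; python3 -m inch '[[[0,0,0.03],[0,0,0]],[[0,0,0.03],[0,0,0]],[[0,0,0.03],[0,0,0]]]'
```

```text
time: 6.35
tool_pos: [0.4997, -0.126, 0.0446]
eef_rot: [0.998, 0.059, 0.0, 0.0]
contact_force: [0.1, 0.1, 1.0]
opening: 0.004
time: 6.65
tool_pos: [0.4998, -0.126, 0.0445]
eef_rot: [0.998, 0.059, 0.0, 0.0]
contact_force: [0.3, 0.7, 4.7]
opening: 0.005
```

```bash
python3 -m inch '[[[0.15,0,0],[0,0,0]],[[0.3,0,0],[0,0,0]],[[0.45,0,0],[0,0,0]],[[0.6,0,0],[0,0,0]],[[0.7,0,0],[0,0,0]],[[0.8,0,0],[0,0,0]],[[0.8,0,0],[0,0,0]]]';  python3 -m inch '[[[0.15,0,0],[0,0,0]],[[0.3,0,0],[0,0,0]],[[0.45,0,0],[0,0,0]],[[0.5,0,0],[0,0,0]],[[0.5,0,0],[0,0,0]]]'
```

```text
time: 7.35
tool_pos: [0.508, -0.1251, 0.0447]
eef_rot: [0.998, 0.059, 0.0, 0.0]
contact_force: [-0.3, 1.2, 6.7]
opening: 0.001
time: 7.85
tool_pos: [0.513, -0.1245, 0.045]
eef_rot: [0.998, 0.059, 0.0, 0.0]
contact_force: [-1.5, 0.8, 10.3]
opening: 0.003
```

```bash
python3 -m inch '[[[0.15,0,-0.01],[0,0,0]],[[0.3,0,-0.03],[0,0,0]],[[0.45,0,-0.05],[0,0,0]],[[0.6,0,-0.05],[0,0,0]],[[0.7,0,-0.05],[0,0,0]],[[0.7,0,-0.05],[0,0,0]]]'
python3 - <<'E'
from h import *
d=ctrl.snapshot('wrist'); cv2.imwrite('pics/w4.png',d['image'][:,:,::-1]); print(ctrl.sense()['tool_pos'],ctrl.sense()['contact_force'])
E
```

```text
time: 8.45
tool_pos: [0.52, -0.1236, 0.0455]
eef_rot: [0.998, 0.059, 0.001, 0.0]
contact_force: [-0.9, 1.9, 11.1]
opening: 0.004
[ 0.52002856 -0.12365794  0.04557575] [-0.95264083  1.59331189  9.9857085 ]
```

View pics/w4.png

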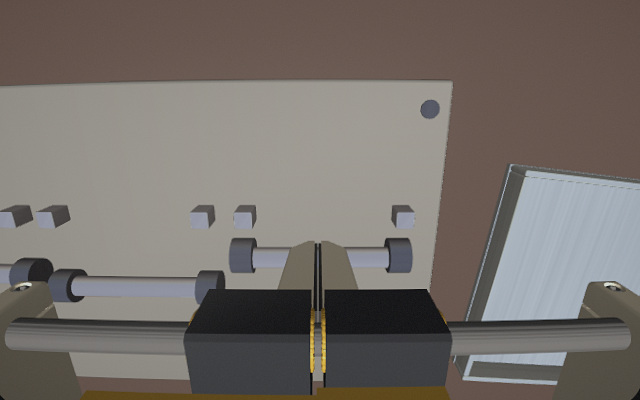

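The force climbs from 5 to 11 N even with 0.5 mm of relief, and the tool has risen 1.1 mm, so this roller lifts. I'll roll it a little further to confirm.

```bash
python3 -m inch '[[[0.15,0,-0.02],[0,0,0]],[[0.3,0,-0.05],[0,0,0]],[[0.45,0,-0.07],[0,0,0]],[[0.6,0,-0.08],[0,0,0]],[[0.6,0,-0.08],[0,0,0]],[[0.6,0,-0.08],[0,0,0]]]'; python3 -m inch '[[[0,0,-0.3],[0,0,0]],[[0,0,-1],[0,0,0]],[[0,0,-4],[0,0,0]],[[0,0,-8],[0,0,0]],[[0,0,-8],[0,0,0]],[[0,0,-8],[0,0,0]],[[0,0,-8],[0,0,0]]]';python3 - <<'E'
from h import *
d=ctrl.snapshot('wrist'); cv2.imwrite('pics/w5.png',d['image'][:,:,::-1]); print(ctrl.sense()['tool_pos'],ctrl.sense()['contact_force'])
E
```

```text
time: 9.1
tool_pos: [0.5259, -0.1229, 0.0462]
eef_rot: [0.998, 0.059, 0.0, 0.0]
contact_force: [-0.3, 2.4, 9.1]
opening: 0.006
time: 9.8
tool_pos: [0.525, -0.1228, 0.1245]
eef_rot: [0.998, 0.059, -0.001, -0.0]
contact_force: [-0.4, -1.0, -0.6]
opening: 0.003
[ 0.52491158 -0.12277039  0.12430129] [-0.76126709 -0.60927165 -0.26498567]
```

View pics/w5.png

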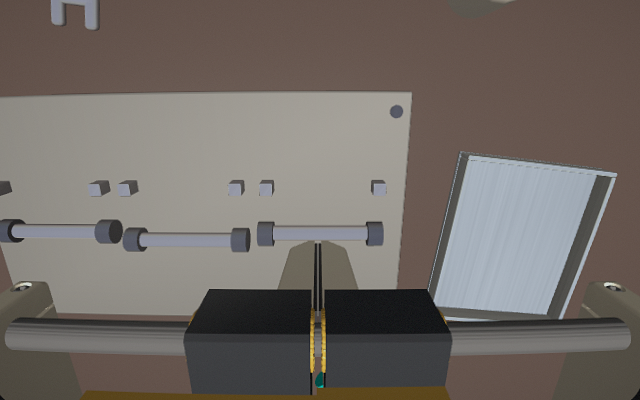

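Run:
```python
from h import *
d=ctrl.snapshot('wrist'); c=cam(d)
cv2.imwrite('pics/w5c.png',cv2.resize(d['image'][160:270,80:420,::-1],None,fx=2.3,fy=2.3,interpolation=cv2.INTER_CUBIC))
pl=np.array([np.cos(.117),np.sin(.117)]);
a,b=[p2w(c,q,.05) for q in((265.5,230),(375.5,230))]; e,f=[p2w(c,q,.044) for q in((266,187.5),(378.5,187.5))]
print(a,b,e,f,((e+f)/2-(a+b)/2)[:2]@pl)
```

```text
[ 0.50436786 -0.08445748  0.05      ] [ 0.51447182 -0.16954052  0.05      ] [ 0.53692122 -0.08165089  0.044     ] [ 0.54709515 -0.16723047  0.044     ] 0.03266419466075724
```

View pics/w5c.png

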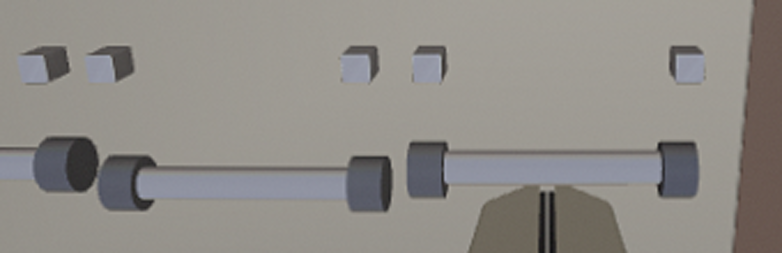

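```bash
cat > rp.py <<'E'
from h import *
d=ctrl.snapshot('wrist'); c=cam(d)
V=lambda x,y:((x+.5)/2.3-.5+80,(y+.5)/2.3-.5+160)
for z in(.040,.045): print((p2w(c,V(427,170),z)+p2w(c,V(680,170),z))/2)
g=cv2.cvtColor(d['image'],cv2.COLOR_RGB2GRAY)
print(ctrl.sense()['tool_pos'],ctrl.sense()['time'])
E
python3 rp.py
python3 - <<'E'
from h import *
d=ctrl.snapshot('top'); cv2.imwrite('pics/t2.png',cv2.resize(d['image'][170:300,225:425,::-1],None,fx=4,fy=4,interpolation=cv2.INTER_CUBIC))
E
```

```text
[ 0.50208604 -0.12787584  0.04      ]
[ 0.50423348 -0.12757289  0.045     ]
[ 0.52500525 -0.12282451  0.12443448] 9.95
```

View pics/t2.png

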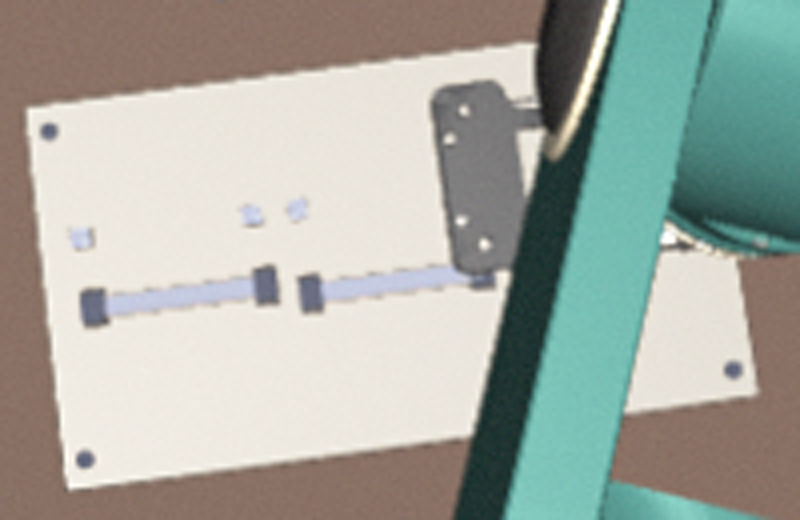

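```bash
python3 go.py 0.5035 -0.1265 0.075 96.7; python3 -m inch '[[[-2,0.6,0],[0,0,-0.15]],[[-2,0.6,0],[0,0,-0.3]],[[-2,0.6,0],[0,0,-0.45]],[[-2,0.6,0],[0,0,-0.6]],[[-2,0.6,0],[0,0,-0.75]],[[-2,0.6,0],[0,0,-0.9]],[[-2,0.6,0],[0,0,-1.05]],[[-2,0.6,0],[0,0,-1.2]],[[-2.1,0.6,1],[0,0,-1.35]],[[-2.1,0.6,3],[0,0,-1.5]],[[-2.1,0.6,4.5],[0,0,-1.57]],[[-2.1,0.6,5],[0,0,-1.57]],[[-2.1,0.6,5],[0,0,-1.57]],[[-2.1,0.6,5],[0,0,-1.57]]]' 0.1; python3 go.py 0.5035 -0.1265 0.033 96.7
python3 - <<'E'
from h import *
d=ctrl.snapshot('wrist'); cv2.imwrite('pics/w6.png',d['image'][:,:,::-1]); print(ctrl.sense()['tool_pos'],ctrl.sense()['contact_force'])
E
```

```text
t 10.0 shift cm [-2.18  0.11  4.96] turn [-1.00e-03  1.00e-03 -1.57e+00] q [-0.28 -0.14  1.85 -0.    1.43  1.18]
time: 11.4
tool_pos: [0.5056, -0.1314, 0.0762]
eef_rot: [0.665, 0.747, 0.0, 0.0]
contact_force: [0.3, -0.7, 0.3]
opening: 0.548
t 11.4 shift cm [ 0.52 -0.15  4.32] turn [ 0.     0.    -0.002] q [-0.3  -0.14  1.93 -0.    1.35 -0.42]
[ 0.50565535 -0.13147106  0.0763536 ] [ 0.33214593 -0.55979375  0.1309924 ]
```

View pics/w6.png

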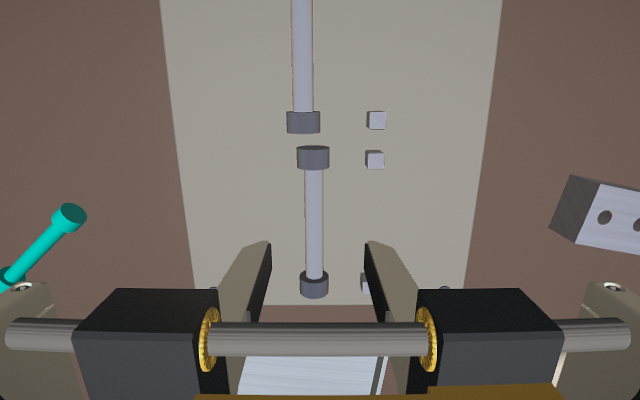

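Run:
```python
from h import *
c=cam(ctrl.snapshot('wrist'))
a,b=p2w(c,(313,157),.045),p2w(c,(314,286),.045); print(a,b,(a+b)/2); print([p2w(c,q,.045) for q in((313.5,200),(314,260))])
```

```text
[ 0.49737916 -0.08275606  0.045     ] [ 0.5078841  -0.17020386  0.045     ] [ 0.50263163 -0.12647996  0.045     ]
[array([ 0.50069407, -0.1094501 ,  0.045     ]), array([ 0.50567003, -0.15063307,  0.045     ])]
```

```bash
python3 -m inch '[[[0.5,-0.2,0],[0,0,0]],[[0.5,-0.2,1],[0,0,0]],[[0.5,-0.2,2.5],[0,0,0]],[[0.5,-0.2,3.7],[0,0,0]],[[0.5,-0.2,4.1],[0,0,0]],[[0.5,-0.2,4.2],[0,0,0]],[[0.5,-0.2,4.2],[0,0,0]],[[0.5,-0.2,4.2],[0,0,0]]]'; python3 go.py 0.503 -0.1265 0.033 96.7
```

```text
time: 12.3
tool_pos: [0.503, -0.1267, 0.034]
eef_rot: [0.665, 0.747, 0.0, 0.0]
contact_force: [0.5, -0.1, 0.4]
opening: 0.548
t 12.3 shift cm [0.02 0.   0.1 ] turn [0.001 0.    0.   ] q [-0.3  -0.11  1.98 -0.    1.28 -0.41]
```

```bash
python3 -m inch '[[[0,0,0.05],[0,0,0]],[[0,0,0.05],[0,0,0]],[[0,0,0.05],[0,0,0]],[[0,0,0.05],[0,0,0]],[[0,0,0.05],[0,0,0]],[[0,0,0.05],[0,0,0]],[[0,0,0.05],[0,0,0]],[[0,0,0.05],[0,0,0]],[[0,0,0.05],[0,0,0]]]' -1; python3 -m inch '[[[0,0,-0.5],[0,0,0]],[[0,0,-1],[0,0,0]],[[0,0,-2],[0,0,0]],[[0,0,-4],[0,0,0]],[[0,0,-5],[0,0,0]],[[0,0,-5],[0,0,0]],[[0,0,-5],[0,0,0]]]'; python3 go.py 0.501 -0.312 0.085 91
python3 - <<'E'
from h import *
d=ctrl.snapshot('wrist'); cv2.imwrite('pics/w7.png',d['image'][:,:,::-1]); print(ctrl.sense()['tool_pos'],ctrl.sense()['contact_force'])
E
```

```text
time: 13.2
tool_pos: [0.5027, -0.1266, 0.0331]
eef_rot: [0.665, 0.747, -0.0, -0.0]
contact_force: [-0.9, 0.2, 0.8]
opening: 0.12
time: 13.9
tool_pos: [0.5027, -0.1266, 0.0829]
eef_rot: [0.665, 0.747, 0.0, 0.0]
contact_force: [0.3, -0.7, -1.9]
opening: 0.121
t 13.9 shift cm [-18.39  -2.33  -0.21] turn [0.  0.  0.1] q [-0.3  -0.16  1.94 -0.    1.37 -0.41]
[ 0.50247727 -0.12654212  0.08241877] [-0.66907479  0.84490095 -1.55050822]
```

View pics/w7.png

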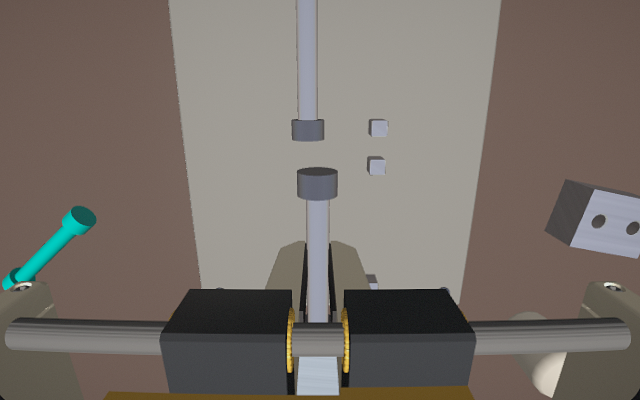

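```bash
python3 -m inch '[[[-3,-0.5,0],[0,0,0.03]],[[-7,-1,0],[0,0,0.06]],[[-11,-1.5,0],[0,0,0.1]],[[-15,-2,0],[0,0,0.1]],[[-18,-2.3,0],[0,0,0.1]],[[-18.4,-2.3,0],[0,0,0.1]],[[-18.4,-2.3,1],[0,0,0.1]],[[-18.4,-2.3,3],[0,0,0.1]],[[-18.4,-2.3,4],[0,0,0.1]],[[-18.4,-2.3,4],[0,0,0.1]],[[-18.4,-2.3,4],[0,0,0.1]],[[-18.4,-2.3,4],[0,0,0.1]]]'; python3 go.py 0.501 -0.312 0.01 91
python3 - <<'E'
from h import *
d=ctrl.snapshot('wrist'); cv2.imwrite('pics/w8.png',d['image'][:,:,::-1])
d=ctrl.snapshot('scene'); cv2.imwrite('pics/s8.png',cv2.resize(d['image'][150:280,120:320,::-1],None,fx=4,fy=4,interpolation=cv2.INTER_CUBIC))
E
```

```text
time: 15.15
tool_pos: [0.5018, -0.3119, 0.0439]
eef_rot: [0.701, 0.713, 0.0, 0.001]
contact_force: [0.0, -0.4, -1.5]
opening: 0.118
t 15.15 shift cm [-0.   -0.08  3.39] turn [ 0.001  0.001 -0.   ] q [-0.6   0.04  1.82  0.    1.29 -0.62]
```

View pics/w8.png

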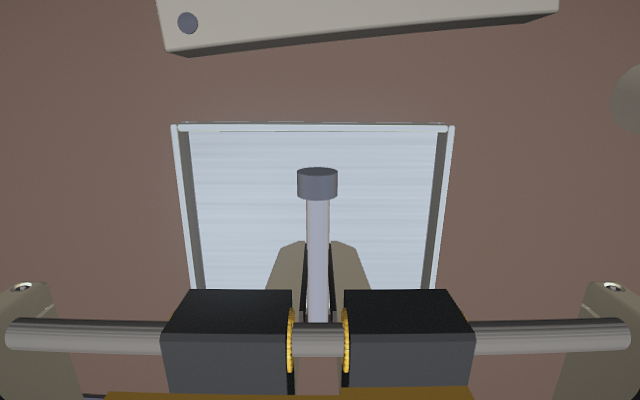

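View pics/s8.png

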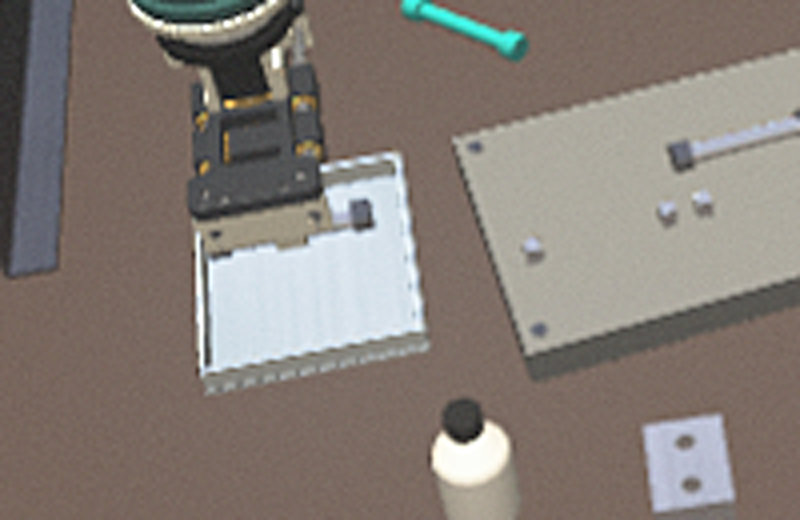

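```bash
python3 - <<'E'
from h import *
c=cam(ctrl.snapshot('wrist'))
print(p2w(c,(317,128),.022), p2w(c,(317,170),.055))
E
python3 -m inch '[[[0,0,1],[0,0,0]],[[0,0,2],[0,0,0]],[[0,0,2.8],[0,0,0]],[[0,0,3.2],[0,0,0]],[[0,0,3.2],[0,0,0]],[[0,0,3.2],[0,0,0]]]'
```

```text
[ 0.50033424 -0.24484998  0.022     ] [ 0.5006305  -0.26127961  0.055     ]
time: 15.9
tool_pos: [0.5015, -0.3121, 0.0111]
eef_rot: [0.701, 0.713, 0.0, 0.0]
contact_force: [0.0, 0.4, -0.7]
opening: 0.117
```

```bash
python3 -m inch '[[[0,0,0.1],[0,0,0]],[[0,0,0.15],[0,0,0]],[[0,0,0.15],[0,0,0]],[[0,0,0.15],[0,0,0]]]';  python3 -m inch '[[[0,0,0.05],[0,0,0]],[[0,0,0.1],[0,0,0]],[[0,0,0.1],[0,0,0]]]'
```

```text
time: 16.3
tool_pos: [0.5014, -0.3121, 0.0096]
eef_rot: [0.701, 0.713, 0.0, 0.0]
contact_force: [-0.8, -0.1, -2.1]
opening: 0.117
time: 16.6
tool_pos: [0.5013, -0.312, 0.0085]
eef_rot: [0.701, 0.713, -0.0, -0.0]
contact_force: [-0.4, -0.0, -2.0]
opening: 0.12
```

```bash
python3 -m inch '[[[0,0,0.05],[0,0,0]],[[0,0,0.05],[0,0,0]],[[0,0,0.05],[0,0,0]]]';  python3 -m inch '[[[0,0,0.03],[0,0,0]],[[0,0,0.05],[0,0,0]],[[0,0,0.05],[0,0,0]]]'
```

```text
time: 16.9
tool_pos: [0.5014, -0.3121, 0.008]
eef_rot: [0.701, 0.713, -0.0, -0.0]
contact_force: [0.4, -0.1, -1.7]
opening: 0.119
time: 17.2
tool_pos: [0.5014, -0.312, 0.0075]
eef_rot: [0.701, 0.713, -0.0, -0.0]
contact_force: [0.3, 0.7, -2.0]
opening: 0.119
```

```bash
python3 -m inch '[[[0,0,0.03],[0,0,0]],[[0,0,0.05],[0,0,0]],[[0,0,0.05],[0,0,0]]]'
```

```text
time: 17.5
tool_pos: [0.5014, -0.3121, 0.0071]
eef_rot: [0.701, 0.713, -0.0, 0.0]
contact_force: [-0.2, -0.0, -1.1]
opening: 0.121
```

```bash
python3 -m inch '[[[0,0,0.03],[0,0,0]],[[0,0,0.03],[0,0,0]],[[0,0,0.03],[0,0,0]]]'
```

```text
time: 17.8
tool_pos: [0.5014, -0.3121, 0.007]
eef_rot: [0.701, 0.713, 0.0, 0.0]
contact_force: [-2.8, 1.2, 4.1]
opening: 0.117
```

```bash
python3 -m inch '[[[0,0,0],[0,0,0]],[[0,0,0],[0,0,0]],[[0,0,0],[0,0,0]],[[0,0,0],[0,0,0]],[[0,0,0],[0,0,0]],[[0,0,-0.3],[0,0,0]],[[0,0,-1.5],[0,0,0]],[[0,0,-4],[0,0,0]],[[0,0,-8],[0,0,0]],[[0,0,-12],[0,0,0]],[[0,0,-12],[0,0,0]],[[0,0,-12],[0,0,0]]]' -0.1
python3 go.py 0.484 -0.02 0.13 6.7
python3 - <<'E'
from h import *
d=ctrl.snapshot('wrist'); cv2.imwrite('pics/w9.png',d['image'][:,:,::-1])
E
```

```text
time: 19.0
tool_pos: [0.5017, -0.3123, 0.1283]
eef_rot: [0.701, 0.713, 0.0, 0.001]
contact_force: [-0.1, 0.5, -0.8]
opening: 0.45
t 19.0 shift cm [29.25 -1.27 -0.21] turn [ 0.003 -0.     1.471] q [-0.6  -0.03  1.74  0.    1.43 -0.62]
```

View pics/w9.png

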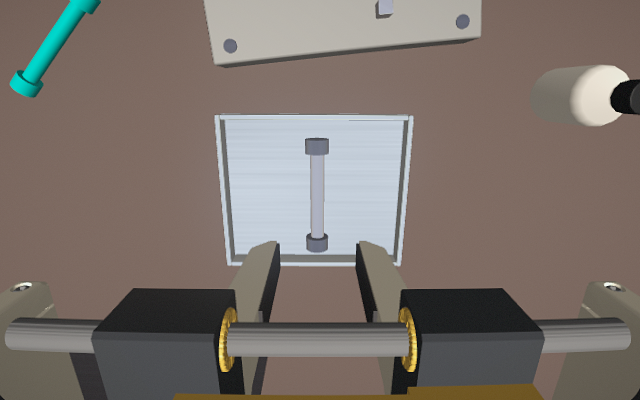

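```bash
python3 go.py 0.4803 -0.0205 0.065 6.7; python3 -m inch '[[[4,-0.2,0],[0,0,0.15]],[[8,-0.4,0],[0,0,0.3]],[[12,-0.6,0],[0,0,0.45]],[[16,-0.8,0],[0,0,0.6]],[[20,-1,0],[0,0,0.75]],[[24,-1.2,0],[0,0,0.9]],[[28,-1.5,0],[0,0,1.05]],[[29.2,-1.6,0],[0,0,1.2]],[[29.2,-1.6,0],[0,0,1.35]],[[29.2,-1.6,2],[0,0,1.47]],[[29.2,-1.6,4],[0,0,1.47]],[[29.2,-1.6,6.2],[0,0,1.47]],[[29.2,-1.6,6.2],[0,0,1.47]],[[29.2,-1.6,6.2],[0,0,1.47]],[[29.2,-1.6,6.2],[0,0,1.47]]]' -1; python3 go.py 0.4803 -0.0205 0.046 6.7
python3 - <<'E'
from h import *
d=ctrl.snapshot('wrist'); cv2.imwrite('pics/w10.png',d['image'][:,:,::-1])
E
```

```text
t 19.05 shift cm [29.18 -1.6   6.18] turn [ 0.    -0.     1.471] q [-0.6  -0.03  1.74 -0.    1.43 -0.62]
time: 20.55
tool_pos: [0.4808, -0.0204, 0.0656]
eef_rot: [0.998, 0.059, 0.0, 0.0]
contact_force: [-0.1, 1.3, 0.6]
opening: 0.004
t 20.55 shift cm [-0.05  0.    1.96] turn [ 0.    -0.001  0.001] q [-0.1  -0.23  2.03  0.    1.35  1.36]
```

View pics/w10.png

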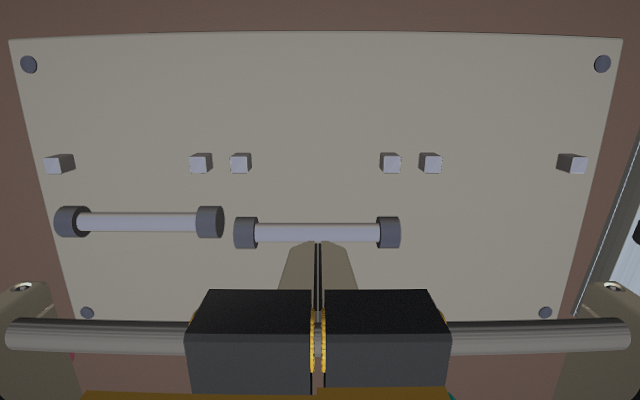

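```bash
python3 -m inch '[[[0,0,0.6],[0,0,0]],[[0,0,1.2],[0,0,0]],[[0,0,1.6],[0,0,0]],[[0,0,1.8],[0,0,0]],[[0,0,1.8],[0,0,0]],[[0,0,1.8],[0,0,0]]]'; python3 -m inch '[[[0,0,0.05],[0,0,0]],[[0,0,0.05],[0,0,0]],[[0,0,0.05],[0,0,0]]]';python3 -m inch '[[[0,0,0.05],[0,0,0]],[[0,0,0.05],[0,0,0]],[[0,0,0.05],[0,0,0]]]'
```

```text
time: 21.2
tool_pos: [0.4804, -0.0204, 0.0468]
eef_rot: [0.998, 0.059, -0.0, -0.0]
contact_force: [1.0, 0.0, 0.7]
opening: 0.004
time: 21.5
tool_pos: [0.4804, -0.0204, 0.0463]
eef_rot: [0.998, 0.059, 0.0, 0.0]
contact_force: [-1.3, -0.6, -0.2]
opening: 0.006
time: 21.8
tool_pos: [0.4806, -0.0204, 0.046]
eef_rot: [0.998, 0.059, 0.0, 0.0]
contact_force: [0.6, 0.2, 3.6]
opening: 0.003
```

```bash
python3 -m inch '[[[0.1,0,0.01],[0,0,0]],[[0.25,0,0.01],[0,0,0]],[[0.45,0,0.01],[0,0,0]],[[0.65,0,0.01],[0,0,0]],[[0.85,0,0.01],[0,0,0]],[[1.0,0,0.01],[0,0,0]],[[1.1,0,0.01],[0,0,0]],[[1.1,0,0.01],[0,0,0]]]';python3 -m inch '[[[0.1,0,0],[0,0,0]],[[0.25,0,0],[0,0,0]],[[0.45,0,0],[0,0,0]],[[0.65,0,0],[0,0,0]],[[0.85,0,0],[0,0,0]],[[1.0,0,0],[0,0,0]],[[1.15,0,0],[0,0,0]],[[1.25,0,0],[0,0,0]],[[1.3,0,0],[0,0,0]],[[1.3,0,0],[0,0,0]],[[1.3,0,0],[0,0,0]]]'
python3 - <<'E'
from h import *
d=ctrl.snapshot('wrist'); cv2.imwrite('pics/w11.png',d['image'][:,:,::-1])
E
```

```text
time: 22.6
tool_pos: [0.4917, -0.0191, 0.046]
eef_rot: [0.998, 0.059, 0.0, 0.0]
contact_force: [0.4, 1.0, 6.3]
opening: 0.003
time: 23.7
tool_pos: [0.5046, -0.0175, 0.046]
eef_rot: [0.998, 0.059, 0.0, -0.0]
contact_force: [0.3, 0.9, 5.5]
opening: 0.006
```

View pics/w11.png

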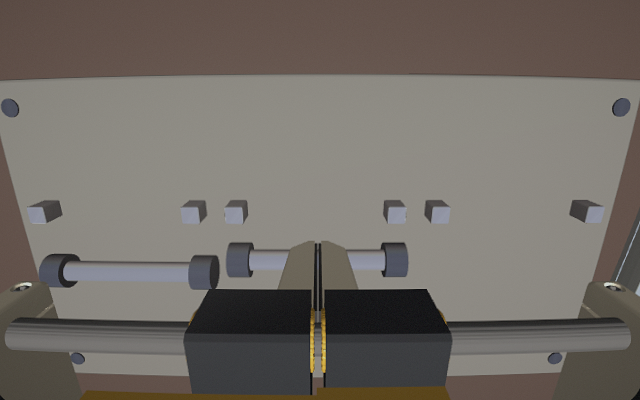

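```bash
python3 -m inch '[[[0,0,-0.1],[0,0,0]],[[0,0,-0.5],[0,0,0]],[[0,0,-0.6],[0,0,0]],[[-0.5,0,-0.6],[0,0,0]],[[-0.9,0,-0.6],[0,0,0]],[[-0.95,0,-0.6],[0,0,0]],[[-0.95,0,-0.6],[0,0,0]]]'
python3 - <<'E'
from h import *
d=ctrl.snapshot('wrist'); cv2.imwrite('pics/w12.png',d['image'][:,:,::-1]);c=cam(d)
print(ctrl.sense()['tool_pos'])
E
```

```text
time: 24.45
tool_pos: [0.4946, -0.0187, 0.0516]
eef_rot: [0.998, 0.059, 0.0, 0.0]
contact_force: [-0.1, 0.3, 0.1]
opening: 0.006
[ 0.49476681 -0.01868187  0.0516696 ]
```

View pics/w12.png

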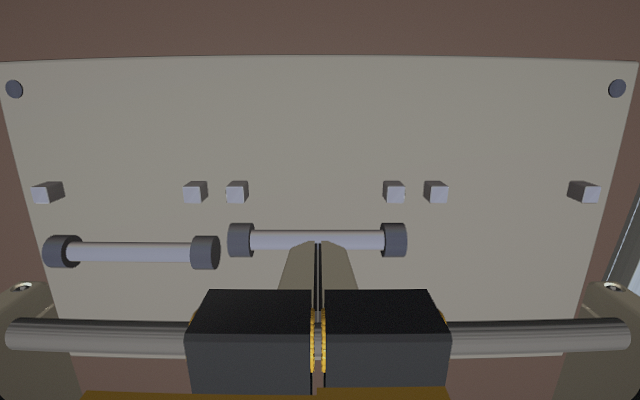

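```bash
python3 -m inch '[[[0.05,0,0.3],[0,0,0]],[[0.05,0,0.5],[0,0,0]],[[0.05,0,0.55],[0,0,0]],[[0.05,0,0.58],[0,0,0]],[[0.05,0,0.6],[0,0,0]],[[0.05,0,0.6],[0,0,0]]]'; python3 -m inch '[[[0.1,0,0],[0,0,0]],[[0.25,0,0],[0,0,0]],[[0.45,0,0],[0,0,0]],[[0.65,0,0],[0,0,0]],[[0.85,0,0],[0,0,0]],[[1.0,0,0],[0,0,0]],[[1.2,0,0],[0,0,0]],[[1.4,0,0],[0,0,0]],[[1.55,0,0],[0,0,0]],[[1.6,0,0],[0,0,0]],[[1.6,0,0],[0,0,0]]]'
```

```text
time: 25.1
tool_pos: [0.4956, -0.0186, 0.046]
eef_rot: [0.998, 0.059, 0.0, 0.0]
contact_force: [-0.9, 1.6, 4.9]
opening: 0.005
time: 26.2
tool_pos: [0.5116, -0.0167, 0.046]
eef_rot: [0.998, 0.059, 0.0, -0.0]
contact_force: [-0.2, 0.9, 5.6]
opening: 0.005
```

```bash
python3 -m inch '[[[0.1,0,0],[0,0,0]],[[0.2,0,0],[0,0,0]],[[0.3,0,0],[0,0,0]],[[0.4,0,0],[0,0,0]],[[0.5,0,0],[0,0,0]],[[0.5,0,0],[0,0,0]]]'; python3 -m inch '[[[0.05,0,0],[0,0,0]],[[0.1,0,0],[0,0,0]],[[0.15,0,0],[0,0,0]],[[0.2,0,0],[0,0,0]],[[0.2,0,0],[0,0,0]]]'
python3 - <<'E'
from h import *
d=ctrl.snapshot('wrist'); cv2.imwrite('pics/w13.png',cv2.resize(d['image'][170:310,190:450,::-1],None,fx=3,fy=3,interpolation=cv2.INTER_CUBIC))
E
```

```text
time: 26.8
tool_pos: [0.5165, -0.0161, 0.046]
eef_rot: [0.998, 0.059, 0.0, -0.0]
contact_force: [1.0, 1.1, 5.9]
opening: 0.007
time: 27.3
tool_pos: [0.5176, -0.016, 0.0459]
eef_rot: [0.998, 0.059, -0.001, 0.0]
contact_force: [-8.0, -1.3, 11.1]
opening: 0.006
```

View pics/w13.png

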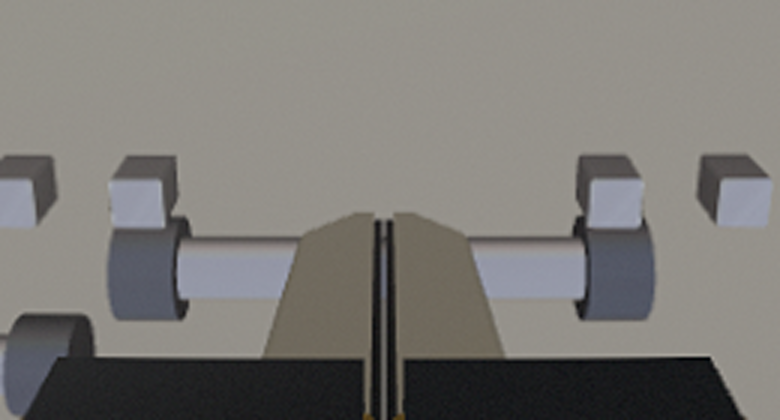

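```bash
python3 -m inch '[[[0,0,-0.02],[0,0,0]],[[0,0,-0.04],[0,0,0]],[[0,0,-0.06],[0,0,0]],[[0,0,-0.08],[0,0,0]],[[0,0,-0.1],[0,0,0]],[[0,0,-0.15],[0,0,0]],[[0,0,-0.3],[0,0,0]],[[0,0,-1],[0,0,0]],[[0,0,-3],[0,0,0]],[[0,0,-6],[0,0,0]],[[0,0,-6],[0,0,0]]]'; python3 go.py 0.4745 0.0905 0.065 6.7
python3 - <<'E'
from h import *
d=ctrl.snapshot('wrist'); cv2.imwrite('pics/w14.png',cv2.resize(d['image'][110:290,0:440,::-1],None,fx=1.8,fy=1.8,interpolation=cv2.INTER_CUBIC))
E
```

```text
time: 28.45
tool_pos: [0.5198, -0.016, 0.1101]
eef_rot: [0.998, 0.059, 0.003, 0.0]
contact_force: [-0.0, 0.4, 0.2]
opening: 0.003
t 28.45 shift cm [ -3.27 -11.12   4.48] turn [ 0.001 -0.005  0.001] q [-0.08 -0.18  1.91 -0.    1.41  1.37]
```

View pics/w14.png

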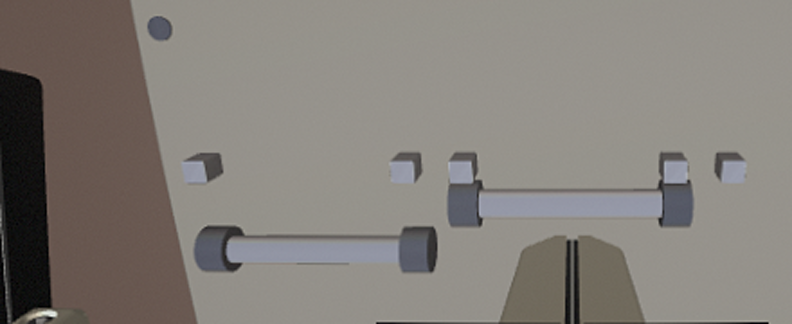

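Run:
```python
from h import *
c=cam(ctrl.snapshot('wrist')); V=lambda x,y:((x+.5)/1.8-.5,(y+.5)/1.8-.5+110)
for z in(.04,.045):
  a,b=p2w(c,V(217,249),z),p2w(c,V(418,249),z); print((a+b)/2,np.linalg.norm(a-b))
a,b=p2w(c,V(465,204),.042),p2w(c,V(677,204),.042); print('M',(a+b)/2)
a,b=p2w(c,V(195,172),.044),p2w(c,V(404,172),.044); print('blocks',(a+b)/2)
```

```text
[0.47807805 0.09028562 0.04      ] 0.0886306494571267
[0.48074066 0.08823322 0.045     ] 0.08673705258643341
M [ 0.51269409 -0.01646726  0.042     ]
blocks [0.51412038 0.09568869 0.044     ]
```

```bash
python3 -m inch '[[[-1,-4,0],[0,0,0]],[[-2,-8,0],[0,0,0]],[[-3.2,-11.1,0],[0,0,0]],[[-3.2,-11.1,2],[0,0,0]],[[-3.2,-11.1,4],[0,0,0]],[[-3.2,-11.1,4.5],[0,0,0]],[[-3.2,-11.1,4.5],[0,0,0]],[[-3.2,-11.1,4.5],[0,0,0]]]'; python3 go.py 0.4745 0.09 0.0465 6.7
python3 - <<'E'
from h import *
d=ctrl.snapshot('wrist'); cv2.imwrite('pics/w15.png',d['image'][:,:,::-1])
E
```

```text
time: 29.35
tool_pos: [0.4736, 0.0904, 0.0612]
eef_rot: [0.998, 0.059, 0.0, -0.0]
contact_force: [0.8, 0.5, -0.1]
opening: 0.004
t 29.35 shift cm [0.09 0.05 1.47] turn [ 0. -0.  0.] q [ 0.14 -0.23  2.03 -0.    1.34  1.59]
```

View pics/w15.png

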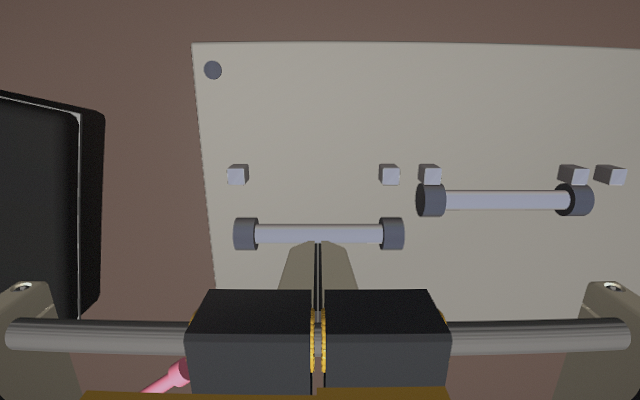

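```bash
python3 -m inch '[[[0.1,0,0.5],[0,0,0]],[[0.1,0,1.0],[0,0,0]],[[0.1,0,1.3],[0,0,0]],[[0.1,0,1.45],[0,0,0]],[[0.1,0,1.45],[0,0,0]],[[0.1,0,1.45],[0,0,0]]]'; python3 -m inch '[[[0,0,0.05],[0,0,0]],[[0,0,0.05],[0,0,0]],[[0,0,0.05],[0,0,0]]]'
```

```text
time: 30.0
tool_pos: [0.4744, 0.0907, 0.0462]
eef_rot: [0.998, 0.059, 0.0, 0.0]
contact_force: [0.4, -0.5, 2.0]
opening: 0.008
time: 30.3
tool_pos: [0.4746, 0.0907, 0.046]
eef_rot: [0.998, 0.059, 0.0, 0.0]
contact_force: [0.3, -1.7, 5.6]
opening: 0.006
```

```bash
python3 -m inch '[[[0.1,0,0],[0,0,0]],[[0.25,0,0],[0,0,0]],[[0.45,0,0],[0,0,0]],[[0.65,0,0],[0,0,0]],[[0.85,0,0],[0,0,0]],[[1.0,0,0],[0,0,0]],[[1.1,0,0],[0,0,0]],[[1.1,0,0],[0,0,0]]]'; python3 -m inch '[[[0.1,0,0],[0,0,0]],[[0.25,0,0],[0,0,0]],[[0.45,0,0],[0,0,0]],[[0.65,0,0],[0,0,0]],[[0.85,0,0],[0,0,0]],[[0.95,0,0],[0,0,0]],[[1.0,0,0],[0,0,0]],[[1.0,0,0],[0,0,0]],[[1.0,0,0],[0,0,0]]]'; python3 -m inch '[[[0,0,-0.05],[0,0,0]],[[0,0,-0.2],[0,0,0]],[[0,0,-0.6],[0,0,0]],[[-0.5,0,-0.6],[0,0,0]],[[-0.8,0,-0.6],[0,0,0]],[[-0.8,0,-0.6],[0,0,0]],[[-0.8,0,-0.6],[0,0,0]]]'
python3 - <<'E'
from h import *
d=ctrl.snapshot('wrist'); cv2.imwrite('pics/w16.png',d['image'][:,:,::-1])
E
```

```text
time: 31.1
tool_pos: [0.4856, 0.092, 0.046]
eef_rot: [0.998, 0.059, 0.0, 0.0]
contact_force: [-0.1, -0.4, 5.6]
opening: 0.007
time: 32.0
tool_pos: [0.4954, 0.0932, 0.046]
eef_rot: [0.998, 0.059, 0.0, -0.0]
contact_force: [0.8, -0.8, 5.6]
opening: 0.006
time: 32.7
tool_pos: [0.4871, 0.0922, 0.0516]
eef_rot: [0.998, 0.059, 0.0, -0.0]
contact_force: [-0.1, 0.3, -0.1]
opening: 0.005
```

View pics/w16.png

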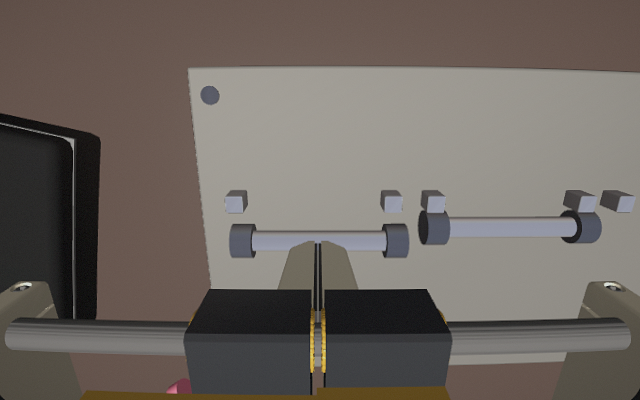

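```bash
python3 -m inch '[[[0.05,0,0.3],[0,0,0]],[[0.05,0,0.5],[0,0,0]],[[0.05,0,0.56],[0,0,0]],[[0.05,0,0.6],[0,0,0]],[[0.05,0,0.6],[0,0,0]]]'; python3 -m inch '[[[0.1,0,0],[0,0,0]],[[0.25,0,0],[0,0,0]],[[0.45,0,0],[0,0,0]],[[0.65,0,0],[0,0,0]],[[0.85,0,0],[0,0,0]],[[0.95,0,0],[0,0,0]],[[1.0,0,0],[0,0,0]],[[1.0,0,0],[0,0,0]]]'; python3 -m inch '[[[0.05,0,0],[0,0,0]],[[0.1,0,0],[0,0,0]],[[0.15,0,0],[0,0,0]],[[0.2,0,0],[0,0,0]],[[0.2,0,0],[0,0,0]]]'
```

```text
time: 33.25
tool_pos: [0.488, 0.0923, 0.046]
eef_rot: [0.998, 0.059, 0.0, -0.0]
contact_force: [0.3, -0.4, 4.6]
opening: 0.006
time: 34.05
tool_pos: [0.4981, 0.0935, 0.046]
eef_rot: [0.998, 0.059, 0.0, -0.0]
contact_force: [0.6, 0.3, 5.3]
opening: 0.009
time: 34.55
tool_pos: [0.5, 0.0937, 0.046]
eef_rot: [0.998, 0.059, 0.0, -0.0]
contact_force: [-0.3, -0.3, 5.1]
opening: 0.003
```

```bash
python3 -m inch '[[[0.05,0,0],[0,0,0]],[[0.1,0,0],[0,0,0]],[[0.15,0,0],[0,0,0]],[[0.2,0,0],[0,0,0]],[[0.2,0,0],[0,0,0]]]'; python3 -m inch '[[[0.03,0,0],[0,0,0]],[[0.06,0,0],[0,0,0]],[[0.1,0,0],[0,0,0]],[[0.1,0,0],[0,0,0]]]'
```

```text
time: 35.05
tool_pos: [0.5012, 0.0939, 0.0459]
eef_rot: [0.998, 0.059, -0.001, 0.0]
contact_force: [-8.0, -1.4, 10.2]
opening: 0.002
time: 35.45
tool_pos: [0.5022, 0.094, 0.0459]
eef_rot: [0.998, 0.059, -0.001, 0.0]
contact_force: [-7.3, -0.9, 9.3]
opening: 0.004
```

Stop contact felt (-8 N). Now I'll release gently, retreat upwards and check.

```bash
python3 -m inch '[[[0,0,-0.02],[0,0,0]],[[0,0,-0.04],[0,0,0]],[[0,0,-0.06],[0,0,0]],[[0,0,-0.08],[0,0,0]],[[0,0,-0.1],[0,0,0]],[[0,0,-0.15],[0,0,0]],[[0,0,-0.3],[0,0,0]],[[0,0,-1],[0,0,0]],[[0,0,-3],[0,0,0]],[[0,0,-6],[0,0,0]],[[0,0,-9],[0,0,0]],[[0,0,-9],[0,0,0]]]'
python3 - <<'E'
from h import *
d=ctrl.snapshot('wrist'); cv2.imwrite('pics/w17.png',d['image'][:,:,::-1])
d=ctrl.snapshot('scene'); cv2.imwrite('pics/s17.png',cv2.resize(d['image'][145:255,155:395,::-1],None,fx=3.3,fy=3.3,interpolation=cv2.INTER_CUBIC))
d=ctrl.snapshot('top'); cv2.imwrite('pics/t17.png',d['image'][:,:,::-1])
E
```

```text
time: 36.65
tool_pos: [0.5042, 0.0943, 0.1405]
eef_rot: [0.998, 0.059, 0.003, -0.0]
contact_force: [0.6, 0.6, -0.4]
opening: 0.001
```

View pics/w17.png

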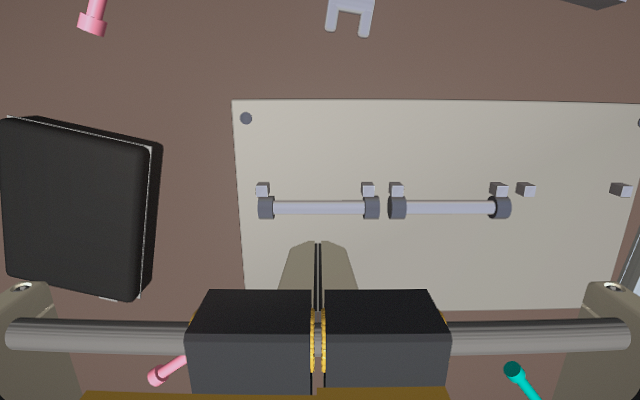

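View pics/s17.png

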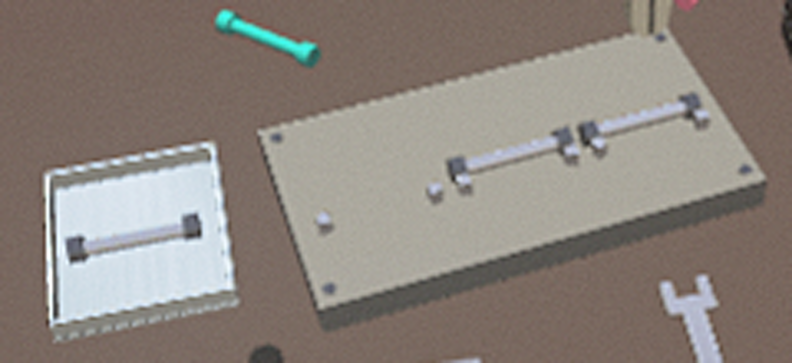

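View pics/t17.png

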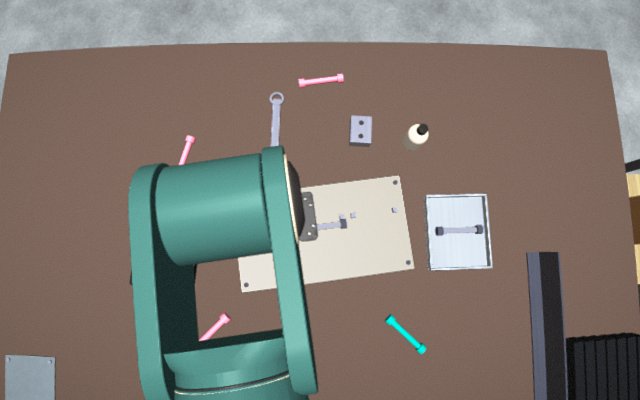

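```bash
python3 -m inch '[[[0,0,0],[0,0,0]],[[0,0,0],[0,0,0]],[[0,0,0],[0,0,0]]]'
python3 - <<'E'
from h import *
d=ctrl.snapshot('wrist'); cv2.imwrite('pics/w18.png',cv2.resize(d['image'][170:235,240:520,::-1],None,fx=2.8,fy=2.8,interpolation=cv2.INTER_CUBIC))
E
```

```text
time: 37.1
tool_pos: [0.5024, 0.094, 0.135]
eef_rot: [0.998, 0.059, -0.0, 0.0]
contact_force: [0.0, 0.0, -0.9]
opening: 0.005
```

View pics/w18.png

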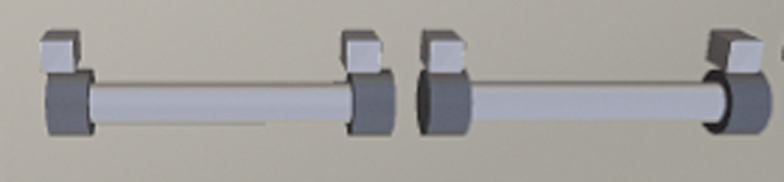

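Both true rollers lie against their stop blocks: the collars meet the blocks at crop row y≈72 for both. The third is lying in the tray, and the tool is clear. Handing in.

```bash
python3 -c "
from station import ctrl
print(ctrl.close_job())"
```

```text
the job is handed in; nothing more can be done
None
```

The job is handed in, at about 37 s of the 72 s allowed. The out-of-true roller is in the tray and the two true ones lie against their stop blocks.

- **Right lane (nearest the tray), out of true:** I felt the shaft at 44.5 mm above the work surface. As it rolled, the tool rose to 46.2 mm and the force climbed from 5 to 11 N, even though I eased off. When I let go it rolled back to about where it had started. I then gripped it by the shaft, lifted it and laid it in the tray.
- **Middle and left lanes, true:** I pressed from above with about 4 to 6 N, in two strokes each. The shaft height stayed at 46.0 mm and the force stayed level. At the stops, the force along the lane reached about -8 N and the downward force rose to about 10 or 11 N. I then lifted the tool straight up.

**Last checks:** The closing pictures show both true rollers with both collars against their blocks. The third roller is lying flat near the middle of the tray. The wrench, riser and oiler, and the look-alikes I could see, look unmoved. In the last top view the arm hides the case and part of the left-hand look-alikes. The tool was clear of everything with no load on it. No check failed; the camera positions of the rollers differed by 1 to 2 mm between views.

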